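Open the pepper mill of unknown thread and hold its cap off

ROBOT

A 6-joint arm with a two-finger parallel gripper is mounted at the origin on the work surface. World frame = base frame: x ahead of the robot, y to its left, z up, the work surface at z = 0. Lengths are in mm, angles in rad, forces in N, time in s.
With the tool pointing down it reaches from about 350 to 975 mm from the base axis. Payload 7.1 kg.
Tool frame: the origin (TCP) lies on the front face of the gripper's body, between the roots of the fingers; the fingertips stand 80 mm ahead of it and the grasp point (between the pads) lies 61 mm ahead of it (env.tips_ahead is the distance from the TCP to the fingertips, in mm); z points along the fingers, y is the line along which they close (so a half turn about z gives the same grasp; the last joint's range is limited). The gripper opens to 88 mm and grips with 3 to 60 N. Pads are 20 mm wide; open, the fingers measure 115 mm over their backs; the gripper's body (75 mm by 178 mm) begins 61 mm behind the grasp point.
Start: joints at [-1.267, 0.423, 1.63, -0, 1.089, -0.019], TCP at [198.282, -592.697, 302.675] pointing down, gripper open.
Joint ranges: [-3, 3], [-0.9, 2.11], [0.09, 2.58], [-1.31, 4.45], [0.11, 2.69], [-2.54, 2.54]. Speed limits (rad/s): [2.39, 2.39, 3.01, 3.14, 3.14, 3.14].

INTERFACE

Orientations are given as a unit quaternion [x, y, z, w].
In Python, from station import env, set_gripper, viewer, workorder gives the robot as it stands. Calls block until the motion is done:
- env.reach(position, orientation): joint-space move of the TCP to a pose.
- env.move_l(position, rot=None, rate=150, f_stop=None): straight line of the TCP; rot=None keeps the orientation; rate is the mean speed in mm/s. With f_stop (N) it stops when the force on the tool has changed by that much, and returns True; else False.
- env.move_joints(angles): joint-space move.
- set_gripper(opening): finger opening in mm; the grip force is fixed at half the most; returns when the fingers have stopped.
- env.hold(seconds).
- env.ik(position, orientation): joint angles nearest the present ones, or None.
- env.read_state(): the state.
- viewer.camera(name): name is "scene" or "top" or "wrist"; returns the picture (384x512x3 uint8, blue, green, red); there is no depth.
- viewer.camera_params(name): a dict with "fx", "fy", "cx", "cy" (pixels), "pose" (4x4, takes a point from camera to world coordinates); the wrist camera has in their place "tool_from_camera" (4x4, takes a point from camera to tool coordinates, whose origin is the TCP and whose axes are the flange's). Camera axes: x right, y up, looking along -z (the intrinsics and any distortion apply to the point x, -y, -z); pixel columns grow to the right and rows downward; lengths in mm; the calibration is good to about 2 mm. The wrist camera is an equidistant fisheye: a pixel r from the principal point sees the ray r / f radians off the axis. A picture is of the moment at which its call begins: read the wrist's pose just before it. camera_params takes no time and is no camera call.
A pose or a line that the arm cannot do raises env.IKError and nothing moves.
- workorder.sign_off(): hands the job in; it is judged then, once.
The state is a dict: "time_s": time; "qpos": joint angles; "dq": joint speeds; "tau": joint torques, N m; "tool_pos": TCP position; "orientation": TCP orientation; "force": force on the tool from outside, world axes, zero at the start; "wrist_torque": the same for the moment, N m; "width": finger opening in mm; "grip_force": force on a finger pad.
Only numpy, scipy, OpenCV 4.12 (cv2) and the standard library are available. Lean on these libraries where they do the work, as an engineer would, in place of code of your own. Each camera call takes 0.05 s, during which the arm holds its last target. There are 200 camera calls.

TASK

The pepper mill with the red refill tin standing on it is to be filled: first take the tin off and stand it upright, wholly on the round cork mat. Then unscrew that mill's cap - it may have an ordinary or a reverse thread, so try it one way and, if it only tightens, the other - and lift it straight off while the mill stays down in its well in the caddy. Finish while still holding the cap, right way up, about a hand's breadth (80 mm) above the open mill, and leave the other mill with its cap, the jars and everything else where they are.

Things in the scene. Friction and masses are not known exactly. Their poses are not given: they have to be found in the camera images.
- tin: Small round refill tin, red with a paper band and a steel lid: 52 mm across the lid (50 mm body), 58 mm tall, 0.12 kg. Origin: centre of its underside; z up. It starts standing loose on top of one mill's cap.
- mat: Round cork mat, 130 mm across, 4 mm thick, fixed to the worktop. Origin: centre of its underside, on the worktop. It lies either to the left or to the right of the caddy.
- caddy: Oak spice caddy, a block 85 mm deep (its x), 265 mm long (its y) and 45 mm tall with three square wells 35 mm deep in a row along its y, 85 mm apart, 1 mm play round what stands in them; fixed to the worktop. Origin: centre of its underside; z up.
- well_tin (a point): Centre of the floor, 10 mm above the worktop, of the caddy's end well (on its +y side) that holds the mill under the tin.
- mill_a: Pepper mill: square glass jar 50 x 50 x 78 mm, half full of black pepper, then a round glass neck 28 mm across (78 to 108 mm up) with black threads, hidden under its cap. About 0.3 kg. Origin: centre of the underside; z up. It stands loose in an end well of the caddy. mill_a and mill_b look alike; either may be under the tin. One has an ordinary (right-hand) thread, one a reverse.
- mill_b: The second pepper mill, same look, size and origin as mill_a, in the other end well. Which of the two has the reverse (left-hand) thread cannot be seen. The wells let a mill turn no more than about 0.06 rad, but do not keep it from being lifted: a cap pulled up while its thread is engaged takes the mill along.
- cap_a: Screw cap of mill_a: round bamboo cap 46 mm across, 36 mm tall, thin black line near its lower edge, flat top. Origin: centre of its underside; z up. 0.06 kg. Screwed on, its underside is 80 mm and its top 116 mm above the mill's underside; once unscrewed its rim clears the neck after a lift of 28 mm. Thread: see cap_b.
- cap_b: Screw cap of mill_b, like cap_a. Quick thread, both mills: turned the wrong way it stops hard within 0.4 rad of the start (the moment climbs past 0.4 N m, then the fingers slip on it). The loosening way it turns with under 0.1 N m and does not rise by itself; 0.45 to 0.8 rad from the start (up to 1 rad back from the hard stop) it is free to lift. 2 rad is too much.
- jar_mid: Square spice jar (46 x 46 mm, 100 mm tall with its bamboo cap) in the middle well: leave alone. Origin: centre of its underside.
- jar_chili: Square spice jar, dark red inside, 46 x 46 x 100 mm, standing loose on the worktop behind the caddy: leave alone. Origin: centre of its underside.
- jar_herb: Square spice jar, green inside, 46 x 46 x 100 mm, standing loose on the worktop behind the caddy: leave alone. Origin: centre of its underside.
- mortar: Dark grey stone mortar, 110 mm across and 62 mm tall, its pestle standing up to about 95 mm, on the other side of the caddy from the mat: leave alone. Origin: centre of its underside.
- funnel: Steel filling funnel standing mouth down, 68 mm across, 60 mm tall, behind the caddy: leave alone. Origin: centre of its underside.
- spoon: Steel spoon, 160 mm long, lying between the robot and the caddy: leave alone. Origin: under its middle.

How it is judged:
By the outcome, as a careful person would: the job done as asked, in the order asked, and still so for the second after the job is handed in, while the arm keeps its last pose, push and grip.
It also fails if it takes over 64 s, if anything falls off the work surface, if the arm or the gripper's body presses on something with over 40 N, if the wrist force passes 120 N, or if a joint passes its speed limit or range.

## Working session

There is one attempt and no reset: what is moved stays moved. The work goes in short steps, each a Python script; the robot and the scene stay as the last script left them, time stands still between calls to the robot, and variables do not carry over. Pictures are saved under pics/ and viewed, at most 10 in all, crops included, and the job is handed in when it is done.

```bash
ls; mkdir -p pics
python3 - <<'E'
from station import env, set_gripper, viewer, workorder
import cv2,numpy as np
np.set_printoptions(precision=4,suppress=True)
for n in("scene","top"):
    cv2.imwrite(f"pics/{n}0.png",cv2.resize(viewer.camera(n),(800,600),interpolation=cv2.INTER_CUBIC)); print(n,viewer.camera_params(n))
print(viewer.camera_params("wrist")); print(env.read_state())
E
```

```text
pics
scene {'fx': 486.65871820722947, 'fy': 486.65871820722947, 'cx': 249.42233603954932, 'cy': 184.89120453529839, 'pose': array([[   0.6785,   -0.4793,    0.5567, 1138.1819],
       [   0.7345,    0.4315,   -0.5237, -552.3436],
       [   0.0108,    0.7642,    0.6448,  783.31  ],
       [   0.    ,    0.    ,    0.    ,    1.    ]])}
top {'fx': 489.2737545226033, 'fy': 489.2737545226033, 'cx': 261.4617572364971, 'cy': 194.33804713150653, 'pose': array([[   0.0237,    0.9978,   -0.0615,  490.9375],
       [  -0.9994,    0.0251,    0.0223,    8.0456],
       [   0.0238,    0.0609,    0.9979, 1220.6676],
       [   0.    ,    0.    ,    0.    ,    1.    ]])}
{'fx': 297.3186396354542, 'fy': 297.3186396354542, 'cx': 260.3905330568963, 'cy': 195.14738337705037, 'tool_from_camera': array([[ -0.0009,   0.9621,   0.2726,  76.1987],
       [  1.    ,   0.0007,   0.0008,   0.9153],
       [  0.0006,   0.2726,  -0.9621, -82.7237],
       [  0.    ,   0.    ,   0.    ,   1.    ]])}
{'time_s': 0.1, 'qpos': array([-1.267 ,  0.4237,  1.6306,  0.    ,  1.0886, -0.019 ]), 'dq': array([ 0.0023, -0.0036, -0.0024,  0.0019, -0.0001,  0.0004]), 'tau': array([ -0.001 , -54.5612, -27.4326,   0.0645,   0.0188,  -0.0001]), 'tool_pos': array([ 198.1565, -592.3278,  301.9871]), 'orientation': array([ 0.987 ,  0.1607, -0.0001, -0.0007]), 'force': array([ 0.9396,  0.0561, -0.2004]), 'wrist_torque': array([0.0023, 0.012 , 0.0046]), 'grip_force': 0.0, 'width': 87.98800794769853}
```

View pics/scene0.png

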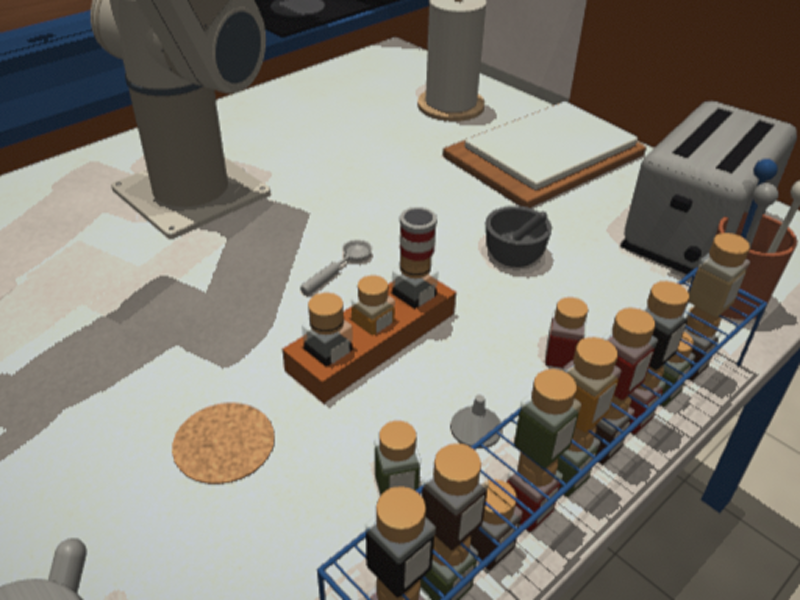

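View pics/top0.png

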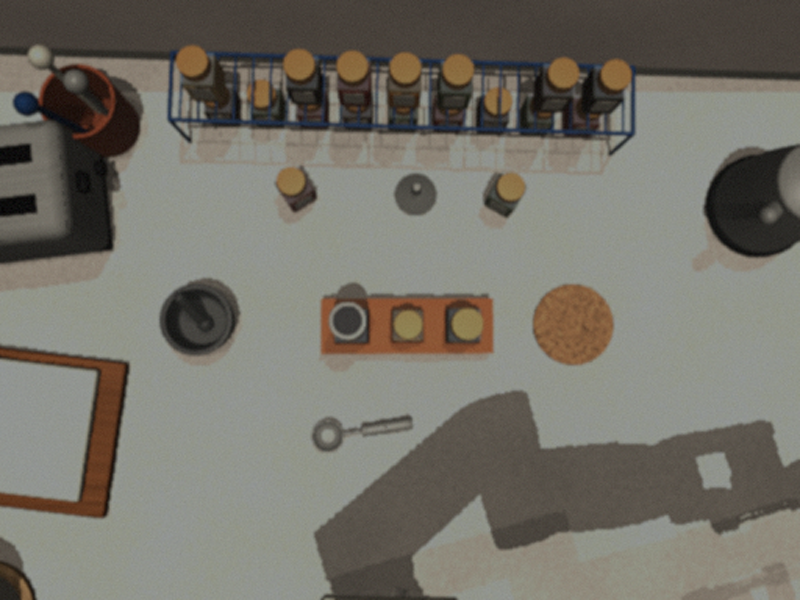

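The tin's lid is at (348,321) in the top view and (418,217) in the scene view, standing on the left (+y) mill. The mat is at (573,324) in the top view, to the right. The caddy's top corners are about (322,298) to (493,353).

```bash
cat > h.py <<'E'
from station import env, set_gripper, viewer, workorder
import numpy as np, cv2
from scipy.spatial.transform import Rotation as R
np.set_printoptions(precision=3,suppress=True)
def ray(n,u,v,s=0.64):
    p=viewer.camera_params(n); u=(u+.5)*s-.5; v=(v+.5)*s-.5
    d=np.array([(u-p["cx"])/p["fx"],-(v-p["cy"])/p["fy"],-1])
    return p["pose"][:3,3],p["pose"][:3,:3]@d
def onz(n,u,v,z,s=0.64):
    o,d=ray(n,u,v,s); return o+d*(z-o[2])/d[2]
def down(a):  # tool pointing down, closing line (tool y) at angle a from world x
    y=np.array([np.cos(a),np.sin(a),0]); z=np.array([0,0,-1.])
    return R.from_matrix(np.c_[np.cross(y,z),y,z]).as_quat()
def wproj(P,st):  # world -> wrist pixel
    T=viewer.camera_params("wrist"); M=np.eye(4); M[:3,:3]=R.from_quat(st["orientation"]).as_matrix(); M[:3,3]=st["tool_pos"]
    c=np.linalg.inv(M@T["tool_from_camera"])@np.r_[P,1]; x,y,z=c[0],-c[1],-c[2]
    r=np.hypot(x,y); k=np.arctan2(r,z)*T["fx"]/r
    return np.array([T["cx"]+k*x,T["cy"]+k*y])
E
python3 - <<'E'
from h import *
for nm,n,u,v,z in [("tin","top",348,321,184),("tin","scene",418,217,184),("mat","top",573,324,4),("mat","scene",223.5,442,4),("capR","top",467,324,126),("capR","scene",326,303,126),("jarmid","top",408,324,110)]+[("c","top",a,b,45) for a,b in((322,298),(492,297),(493,353),(322,353))]:
    print(nm,n,onz(n,u,v,z)[:2])
for a in (0,np.pi):
    for p in ((485,90,400),(485,85,94),(485,-290,70)):
        print(a,env.ik(p,down(a)))
E
```

```text
tin top [529.612  66.666]
tin scene [533.301  67.718]
mat top [ 540.386 -282.725]
mat scene [ 545.568 -283.613]
capR top [ 531.672 -100.649]
capR scene [535.216 -99.915]
jarmid top [530.158 -16.322]
c top [569.185 115.44 ]
c top [ 577.384 -146.615]
c top [ 491.031 -149.634]
c top [484.822 112.855]
0 [ 0.159  0.117  1.81  -0.     1.214  0.159]
0 [ 0.149  0.589  2.02  -0.     0.533  0.149]
0 [-0.56   0.693  1.859 -0.     0.59  -0.56 ]
3.141592653589793 None
3.141592653589793 None
3.141592653589793 None
```

Run:
```python
from h import *
env.reach((531.5,67,340),down(0)); 
st=env.read_state(); im=viewer.camera("wrist"); print(st["tool_pos"],st["time_s"])
for c,z,r,col in (((531.5,67),184,26,(0,255,0)),((533.5,-100.3),126,23,(255,0,0))):
    P=[wproj(np.r_[c[0]+r*np.cos(t),c[1]+r*np.sin(t),z],st) for t in np.linspace(0,6.28,60)]
    im2=im if False else im
    for p in P: cv2.circle(im,tuple(int(q) for q in np.round(p)),0,col,-1)
cv2.imwrite("pics/w1.png",cv2.resize(im,(800,600)))
```

```text
[531.628  66.342 339.94 ] 2.7167
```

View pics/w1.png

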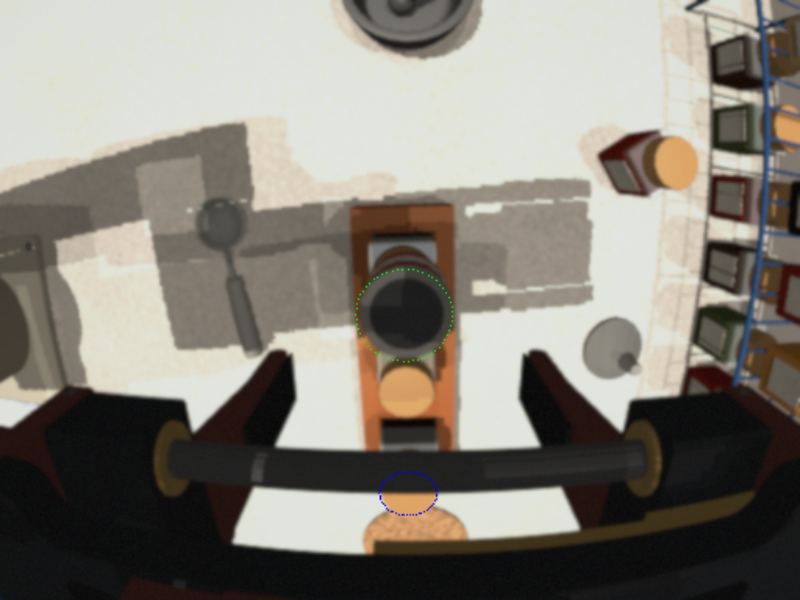

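The wrist view shows the lid centred at about (405,313), matching my prediction. I'll grip the tin and place it on the mat.

Run:
```python
from h import *
q=down(0)
env.move_l((531.5,67,216),q,rate=120)
set_gripper(40); st=env.read_state(); print(st["width"],st["grip_force"],st["time_s"])
env.move_l((531.5,67,270),rate=100); print(env.read_state()["force"])
env.move_l((543,-283,270),rate=200)
env.move_l((543,-283,110),rate=150)
env.hold(.2)
hit=env.move_l((543,-283,86),rate=25,f_stop=3); st=env.read_state(); print(hit,st["tool_pos"],st["force"],st["width"])
set_gripper(62)
env.move_l((543,-283,260),rate=150)
env.reach((531.5,20,330),q)
st=env.read_state(); im=viewer.camera("wrist"); print(st["tool_pos"],st["time_s"])
cv2.imwrite("pics/w2.png",cv2.resize(im,(800,600)))
np.savez("w2",p=st["tool_pos"],o=st["orientation"])
a=viewer.camera("top"); b=viewer.camera("scene")
f=lambda i:cv2.resize(i,(400,300),interpolation=cv2.INTER_CUBIC)
cv2.imwrite("pics/t2.png",np.vstack([cv2.resize(a[150:270,180:420],(600,300)),cv2.resize(b[120:320,80:330],(600,300))]))
```

```text
50.954043247780675 30.000053644180298 4.6167
[-0.54  -0.828 -1.796]
True [ 542.594 -282.904   93.599] [-0.844  0.076  2.176] 51.519501227494516
[531.653  19.287 329.619] 12.1333
```

View pics/w2.png

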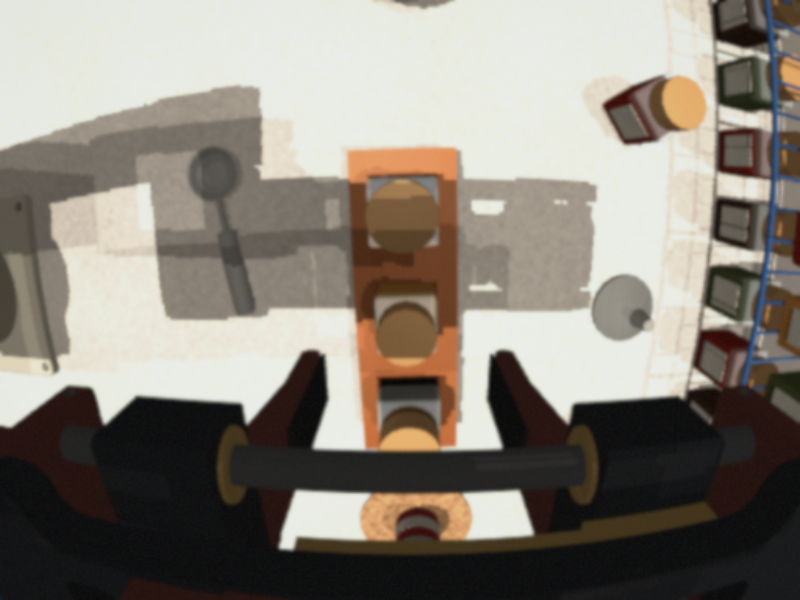

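View pics/t2.png

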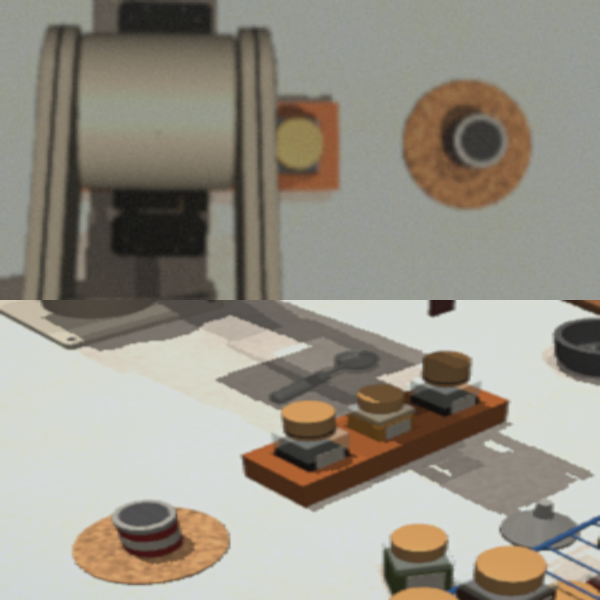

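The tin stands upright, well inside the mat. The cap is now exposed, with its top centred at (402,216) in the wrist view. I'll compute its position, grip it and probe the thread.

```bash
cat > turn.py <<'E'
from h import *
def turn(c,a0,a1,lim,step=0.06):
    """turn the closing line from a0 to a1 at TCP c; stop when |dTz|>lim; returns angle"""
    t0=env.read_state()["wrist_torque"][2]; n=max(1,int(np.ceil(abs(a1-a0)/step))); log=[]
    for a in np.linspace(a0,a1,n+1)[1:]:
        env.move_joints(env.ik(c,down(a))); s=env.read_state(); t=s["wrist_torque"][2]-t0; log.append((round(a,2),round(t,3)))
        if abs(t)>lim: break
    print(log,s["force"],s["width"],s["time_s"]); return a
E
python3 - <<'E'
from turn import *
from scipy.optimize import least_squares
d=np.load("w2.npz"); st=dict(tool_pos=d["p"],orientation=d["o"])
px=(np.array([402,216])+.5)*.64-.5
c=least_squares(lambda x:wproj(np.r_[x,126],st)-px,[531,67]).x; print(c)
if np.hypot(*(c-[530.5,67]))<5:
    q=down(0)
    env.move_l((*c,250),q,rate=150); env.move_l((*c,174),rate=120); env.hold(.2)
    print(env.read_state()["force"],env.read_state()["wrist_torque"])
    set_gripper(36); env.hold(.2); s=env.read_state(); print(s["width"],s["force"],s["wrist_torque"])
    np.save("c",np.r_[c,174])
    a=turn(np.r_[c,174],0,0.54,0.25); np.save("a",a)
E
```

```text
[530.14  69.51]
[ 0.201 -0.461  0.081] [-0.042 -0.072 -0.059]
46.547934893059725 [-3.092  0.403  5.589] [-0.084  0.386 -0.   ]
[(np.float64(0.05), np.float64(0.03)), (np.float64(0.11), np.float64(0.001)), (np.float64(0.16), np.float64(-0.045)), (np.float64(0.22), np.float64(-0.0)), (np.float64(0.27), np.float64(-0.173)), (np.float64(0.32), np.float64(-0.607))] [-3.618  0.177  6.928] 45.91281218589241 16.1417
```

Counter-clockwise hits a hard stop at about 0.3 rad, so this is the reverse thread. I'll turn clockwise.

Run:
```python
from turn import *
c=np.load("c.npy"); a=float(np.load("a.npy"))
a=turn(c,a,-0.82,0.9,0.1); env.hold(.2); np.save("a",a)
s=env.read_state(); print(s["tool_pos"],s["force"],s["wrist_torque"],s["width"])
hit=env.move_l((*c[:2],c[2]+8),rate=15,f_stop=9)
s=env.read_state(); print(hit,s["tool_pos"],s["force"],s["wrist_torque"],s["width"],s["time_s"])
im=viewer.camera("scene"); cv2.imwrite("pics/s3.png",cv2.resize(im[100:250,180:330],(600,600),interpolation=cv2.INTER_CUBIC))
```

```text
[(np.float64(0.23), np.float64(0.569)), (np.float64(0.13), np.float64(0.596)), (np.float64(0.04), np.float64(0.575)), (np.float64(-0.06), np.float64(0.603)), (np.float64(-0.15), np.float64(0.559)), (np.float64(-0.25), np.float64(0.558)), (np.float64(-0.34), np.float64(0.627)), (np.float64(-0.44), np.float64(0.59)), (np.float64(-0.53), np.float64(0.556)), (np.float64(-0.63), np.float64(0.601)), (np.float64(-0.72), np.float64(0.662)), (np.float64(-0.82), np.float64(0.63))] [-2.511 -0.522  5.984] 45.92601245130894 19.1417
[530.085  69.486 174.209] [-2.451 -0.632  7.022] [-0.114  0.447 -0.079] 46.08848814956039
False [530.123  69.509 182.03 ] [-1.432  0.002  0.112] [0.017 0.087 0.001] 46.18928500349472 20.025
```

View pics/s3.png

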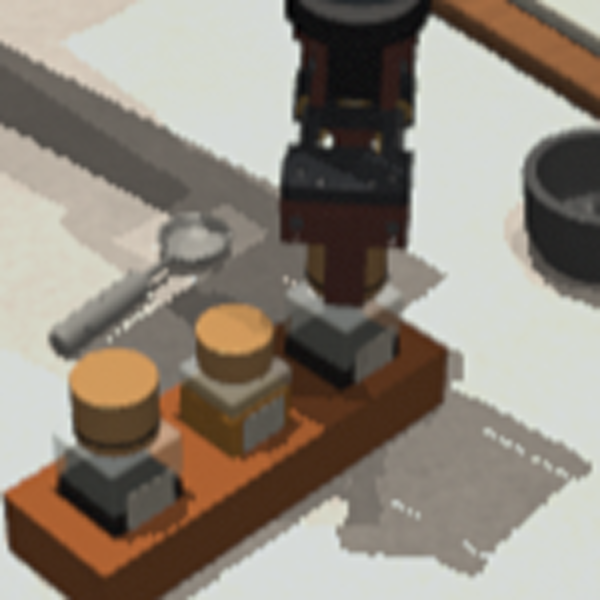

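The mill is still down in its well, and the force reading of about 0.1 N fits the weight of the cap alone. I'll go on lifting straight up.

Run:
```python
from turn import *
c=np.load("c.npy")
for h,r in ((16,20),(32,30),(108,80)):
    hit=env.move_l((*c[:2],c[2]+h),rate=r,f_stop=3 if h<40 else None); s=env.read_state(); print(hit,s["tool_pos"],s["force"],s["time_s"])
    if hit: break
env.hold(.5); s=env.read_state(); print(s["force"],s["width"],s["time_s"])
a=viewer.camera("scene"); b=viewer.camera("wrist")
cv2.imwrite("pics/s4.png",np.hstack([cv2.resize(a[60:260,160:340],(400,444),interpolation=cv2.INTER_CUBIC),cv2.resize(b[:300,130:400],(400,444))]))
```

```text
False [530.366  69.579 190.249] [-0.968  1.113 -0.321] 20.625
False [530.109  69.494 206.077] [ 0.243 -0.755 -1.247] 21.3083
False [529.823  69.455 281.458] [ 0.03  -0.208 -1.069] 22.4083
[ 0.207 -0.177 -0.735] 46.44875353657224 22.9083
```

View pics/s4.png

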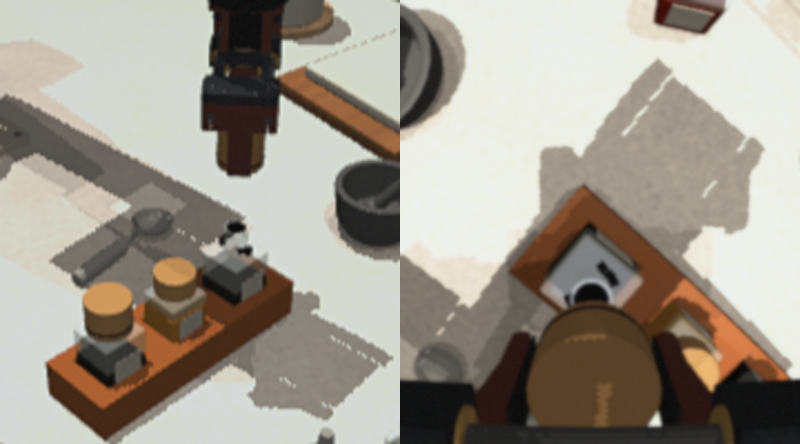

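The cap is held upright above the open neck, which shows at (235,235) in the left image, and the mill is seated in its well. The tin is still on the mat as seen earlier, so I'll hand the job in.

```bash
python3 -c "
from h import *
print(workorder.sign_off())"
```

```text
the job is handed in; nothing more can be done
None
```

I stood the tin upright on the mat, found the mill under it has a reverse thread, and handed the job in at about 23 s still holding its cap upright about 80 mm above the open, seated mill.

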